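# Drop the walnut blocks from their bin

### The arm

A 6-joint arm with a two-finger parallel gripper is mounted at the origin on the work surface. World frame = base frame: x ahead of the robot, y to its left, z up, the work surface at z = 0. Lengths are in m, angles in rad, forces in N, time in s.
With the tool pointing down it reaches from about 0.375 to 0.975 m from the base axis. Payload 3.8 kg.
Tool frame: the origin (TCP) lies midway between the tips of the shut fingers; the grasp point (between the pads) lies 19 mm behind it; z points along the fingers, y is the line along which they close (so a half turn about z gives the same grasp; the last joint's range is limited). The gripper opens to 85 mm and grips with 20 to 120 N. Pads are 22 mm wide; open, the fingers measure 114 mm over their backs; the gripper's body (76 mm by 85 mm) begins 54 mm behind the grasp point. The pads swing forward as they close: fully open they stand 13 mm farther back than shut.
Start: joints at [1.132, 0.264, 1.604, -0, 1.274, -0.037], TCP at [0.264, 0.621, 0.231] pointing down, gripper open.
Joint ranges: [-2.63, 2.63], [-0.94, 2.18], [0.31, 2.57], [-1.31, 4.45], [0, 2.66], [-2.55, 2.55]. Speed limits (rad/s): [2.57, 2.57, 3.14, 3.14, 3.14, 3.14].

### API

Orientations are given as a rotation vector (axis times angle).
In Python, from workcell import bot, read_camera, camera_info, ticket gives the robot as it stands.
- The arm moves only by the tool servo_tool, never from a script. Its argument "targets" is a list of rows, each an object of numbers: "hand": the closure, from -1 (fully open) to 1 (shut); "x", "y", "z": the shift along the tool's x, y, z as a fraction of full scale; "roll": the turn about the tool's z as a fraction of full scale. In form: [{"hand": .., "x": .., "y": .., "z": .., "roll": ..}, ...]. A call has 1 to 10 rows; each row is the pose to reach, as a shift and turn from the pose commanded when the call began, along the tool's axes at that moment, turning the shorter way round; what a row does not reach only later rows make up. Full scale, the value 1, is 50 cm for a shift and 180 degrees for a turn. A row lasts 1/12 s, in which the tool goes at most 41.7 mm and 7.16 degrees, less where a joint would pass 70% of its speed; a pose out of reach is approached as far as the arm can. A call with a number of a shift or a turn outside -1 to 1 is refused whole. A call with a gripper value outside its range is refused whole. The fingers move at their own pace and stop on an object; "grip_force" is the grip in N (left out, the last holds). Time passes only in rows, so rows that repeat a pose let the fingers close. It gives the time, the measured TCP pose, the force, the opening and the grip force at its end, in the units of the state.
- bot.read_state(): the state, without advancing time (a new reading comes with each control period).
- read_camera(name): name is "scene" or "top"; returns the picture (480x640x3 uint8, red, green, blue); there is no depth.
- camera_info(name): a dict with "fx", "fy", "cx", "cy" (pixels), "eye" and "orientation" of the camera in the world. Camera axes: x right, y down, z forward; pixel columns grow to the right and rows downward; lengths in m; the calibration is good to about 2 mm. A picture is of the moment at which its call begins. camera_info takes no time and is no camera call.
- ticket.finish_job(): hands the job in; it is judged then, once.
The state is a dict: "time": time; "q": joint angles; "joint_vel": joint speeds; "joint_torque": joint torques, N m; "tool_pos": TCP position; "tcp_rot": TCP orientation; "wrist_force": force on the tool from outside, world axes, zero at the start; "torque": the same for the moment, N m; "width": opening from 0.0 (shut) to 1.0 (fully open); "grip_force": force on a finger pad.
Only numpy, scipy, OpenCV 4.12 (cv2) and the standard library are available. Lean on these libraries where they do the work, as an engineer would, in place of code of your own. Each camera call takes 0.05 s, during which the arm holds its last target. There are 200 camera calls.

### The job

Two identical blue drop-bottom bins stand on the drilling bench. On the one that holds the dark walnut blocks, draw the red-handled bolt out so that the floor swings open and both blocks fall into the grey tray beneath. Do not handle the blocks themselves, and leave the bin of pale pine blocks shut.

Things in the scene. Friction and masses are not known exactly. Their poses are not given: they have to be found in the camera images.
- walnut_bin: the bin to empty, fixed: open blue hopper, 98 (x) x 108 mm, 4 mm walls, 150 to 220 mm above the bench, on posts in a grey tray 200 (x) x 160 mm, walls 4 mm thick, 45 high. Origin: centre of the tray's underside; z up; -x is the bolt side, about towards the robot (yaw within 26 degrees). The hopper's floor is hinged at its +x edge; its -x edge rests on the bolt. The bins may swap sides.
- walnut_handle (a point): centre of the bolt's upright red handle, 20 (x) x 30 (y) x 45 mm high, axes as the bin's; shut, it is at (-86, 0, 248) mm in the bin's frame, all of it above the hopper's rim. The bolt slides out along -x, 45 mm to its stop, against 2 to 3 N, and stays where left; after about 20 mm the floor falls open by itself; 35 to 45 mm is safe. Pinch from above across x or y.
- walnut_1: dark brown walnut block, 50 x 30 x 30 mm, 20 to 42 g, with two black drill holes in its upper face; origin at the centre of its underside, x along the 50 mm. At the start it lies loose on the shut floor of the walnut bin on its +y half.
- walnut_2: dark brown walnut block, 50 x 30 x 30 mm, 20 to 42 g, with two black drill holes in its upper face; origin at the centre of its underside, x along the 50 mm. At the start it lies loose on the shut floor of the walnut bin on its -y half.
- pine_floor (a joint): hinged floor of the other bin, built exactly like the walnut bin, which holds two pale pine blocks of the same size and stands across the bench's middle from it: 0 rad when shut on its bolt, as at the start, 1.5 when hanging open.
Not all that is in view belongs to the job. Leave any turquoise or yellow look-alike of the walnut_1 alone. Leave any green look-alike of the walnut_2 alone.

How it is judged:
At the end, for the whole second after the job is handed in: Both walnut blocks lie at rest (under 30 mm/s) within the walls of the tray under the walnut bin, in any attitude (origins within 97 mm in x and 77 mm in y of the tray's centre, and less than 75 mm above the bench), and the pine bin's floor is shut (under 0.15 rad) (x of walnut_1 in the frame of walnut_bin between -0.097 and 0.097 m and y of walnut_1 in the frame of walnut_bin between -0.077 and 0.077 m and z of each of walnut_1, walnut_2 in the frame of walnut_bin below 0.075 m and linear speed of each of walnut_1, walnut_2 below 0.03 m/s and x of walnut_2 in the frame of walnut_bin between -0.097 and 0.097 m and y of walnut_2 in the frame of walnut_bin between -0.077 and 0.077 m and value of joint pine_floor below 0.15 rad); the robot touches nothing.
It fails at once if the pine bin's floor comes open (beyond 0.15 rad) (value of joint pine_floor above 0.15 rad).
It fails at once if the fingers push or hold walnut_1 (over 2 N) (contact force between the fingers and walnut_1 above 2 N).
It fails at once if the fingers push or hold walnut_2 (over 2 N) (contact force between the fingers and walnut_2 above 2 N).
It also fails if it takes over 35 s, if anything falls off the work surface, if the arm or the gripper's body presses on something with over 40 N, if the wrist force passes 120 N, or if a joint passes its speed limit or range.

## Working session

There is one attempt and no reset: what is moved stays moved. The work goes in short steps, Python scripts to look and compute and a tool call to move; the robot and the scene stay as the last step left them, time stands still between calls to the robot, and variables do not carry over. Pictures are saved under pics/ and viewed, at most 10 in all, crops included, and the job is handed in when it is done.

Besides the shell and the picture viewer there is one more tool, called after ">>>" in YAML: its name, and indented under it one key for each argument. servo_tool: Moves the arm, as the interface text tells. Its arguments: {"type":"object","properties":{"targets":{"type":"array"},"grip_force":{"type":"number"}},"required":["targets"]}

```bash
mkdir -p pics
python3 - <<'E'
from workcell import bot, read_camera, camera_info
import cv2
for n in("scene","top"):
    cv2.imwrite(f"pics/{n}0.png",read_camera(n)[:,:,::-1]); print(camera_info(n))
print(bot.read_state())
E
```

```text
{'fx': 588.6248073354024, 'fy': 588.6248073354024, 'cx': 320.6627340386201, 'cy': 244.69077318186822, 'eye': array([1.28072455, 0.40641358, 1.08242147]), 'orientation': array([-1.39129128, -2.28489088,  0.8378052 ])}
{'fx': 469.1531074841302, 'fy': 469.1531074841302, 'cx': 312.8526609698012, 'cy': 239.25260246287294, 'eye': array([0.49943069, 0.04037652, 1.0526448 ]), 'orientation': array([-2.13933554,  2.19787532, -0.13030065])}
{'time': 0.1, 'q': array([ 1.13208756e+00,  2.64676522e-01,  1.60529118e+00,  2.07439381e-05,
        1.27369623e+00, -3.68946117e-02]), 'joint_vel': array([ 4.46819871e-04,  6.04089640e-04, -3.78094468e-03,  5.84050586e-04,
        2.55564880e-06,  2.00379905e-03]), 'joint_torque': array([-1.09313703e-03, -5.16710615e+01, -3.68589556e+01, -2.21834025e-04,
        6.31849121e-03,  7.91664228e-07]), 'tool_pos': array([0.26368568, 0.62062115, 0.23005837]), 'tcp_rot': array([-0.62683856, -3.0779021 ,  0.00315415]), 'wrist_force': array([-0.46450145,  0.29760459,  0.1959935 ]), 'torque': array([-0.01218661,  0.00162917, -0.00580318]), 'grip_force': 0.0, 'width': 0.9975370066064482}
```

View pics/top0.png

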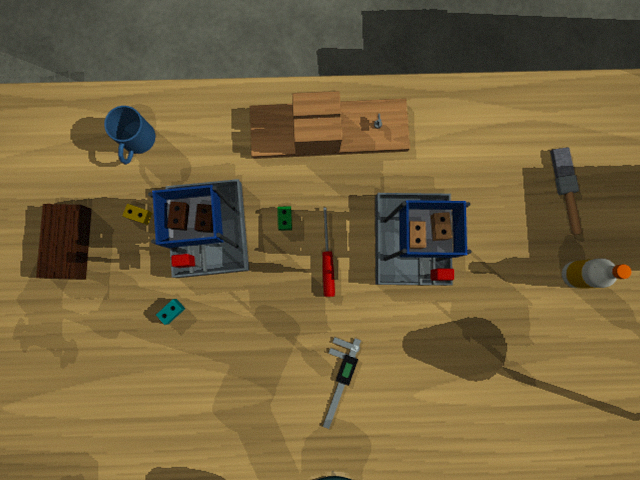

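View pics/scene0.png

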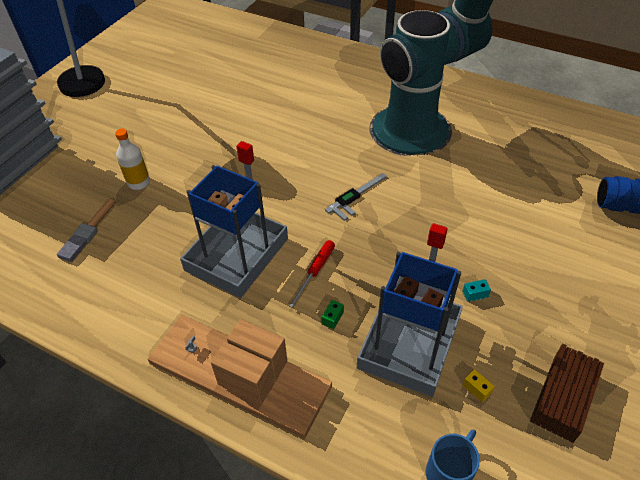

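Run:
```python
import cv2,numpy as np
t=cv2.imread("pics/top0.png")[165:295,130:265]; s=cv2.imread("pics/scene0.png")[215:400,345:475]
t=cv2.resize(t,None,fx=3,fy=3,interpolation=2); s=cv2.resize(s,None,fx=3,fy=3,interpolation=2)
o=np.zeros((560,800,3),np.uint8); o[:390,:405]=t; o[:555,408:798]=s
cv2.imwrite("pics/crop.png",o)
```

```text
(no output)
```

View pics/crop.png

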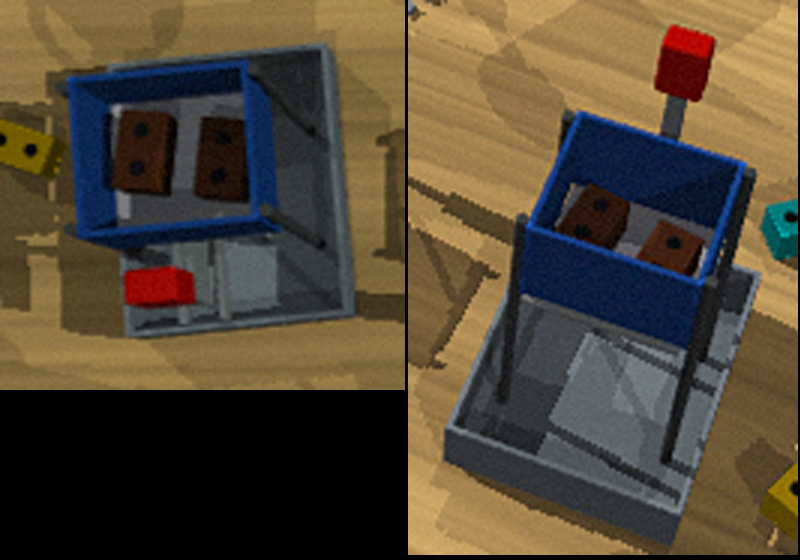

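The dark walnut blocks at top pixels (178,215) and (203,217) are in the left bin, whose red handle is at about (182,260). The right bin at (430,228) holds the pale pine, and its handle is at (442,274). So the left bin is the target, and the crop confirms it. Next I fit its pose.

```bash
cat > h.py <<'E'
import numpy as np,cv2
from scipy.spatial.transform import Rotation as R
from scipy.optimize import least_squares
from workcell import bot, read_camera, camera_info
CI={n:camera_info(n) for n in("scene","top")}
def proj(n,P):
    c=CI[n]; p=(np.atleast_2d(P)-c["eye"])@R.from_rotvec(c["orientation"]).as_matrix()
    return np.c_[c["fx"]*p[:,0]/p[:,2]+c["cx"],c["fy"]*p[:,1]/p[:,2]+c["cy"]]
def w(p,P):
    return np.atleast_2d(P)@R.from_euler("z",p[2]).as_matrix().T+[p[0],p[1],0]
def red(img,cen,r=30):
    a=img.astype(int); m=((a[...,0]>110)&(a[...,1]<60)&(a[...,2]<60)).astype(np.uint8)
    z=np.zeros_like(m); z[cen[1]-r:cen[1]+r,cen[0]-r:cen[0]+r]=1; return m*z
def cent(m):
    M=cv2.moments(m,True); return np.array([M["m10"],M["m01"]])/M["m00"]
def hullc(n,P):
    M=cv2.moments(cv2.convexHull(proj(n,P).astype(np.float32))); return np.array([M["m10"],M["m01"]])/M["m00"]
BOX=np.array([[i,j,k] for i in(-.01,.01) for j in(-.015,.015) for k in(-.0225,.0225)])
E
python3 - <<'E'
from h import *
X,Y,Z=.049,.054,.22; T=(.1,.08,.045)
obs={"top":[((X,Y,Z),(154,190.3)),((X,-Y,Z),(212.7,186)),((-X,Y,Z),(158.3,246)),((T[0],-T[1],T[2]),(239.3,180)),((-T[0],-T[1],T[2]),(247.7,270)),((-T[0],T[1],T[2]),(171.7,276.7))],
"scene":[((-X,-Y,Z),(400.7,252.7)),((-X,Y,Z),(458.3,269.3)),((X,-Y,Z),(384.7,291)),((T[0],-T[1],T[2]),(357.7,359)),((T[0],T[1],T[2]),(435,386.7)),((-T[0],T[1],T[2]),(461.7,305.7))]}
img={n:cv2.imread(f"pics/{n}0.png")[:,:,::-1] for n in obs}
rc={n:cent(red(img[n],c)) for n,c in(("top",(182,260)),("scene",(437,236)))}
print(rc)
def f(p): return np.concatenate([(proj(n,w(p,[q[0] for q in obs[n]]))-[q[1] for q in obs[n]]).ravel() for n in obs])
r=least_squares(f,[.6,.25,0],loss="soft_l1"); print(r.x,np.degrees(r.x[2])); print(f(r.x).reshape(-1,2).round(1))
h=w(r.x,[-.086,0,.248])[0]; print("handle from bin",h)
def g(q): return np.concatenate([hullc(n,q+BOX@R.from_euler("z",r.x[2]).as_matrix().T)-rc[n] for n in rc])
s=least_squares(g,h,diff_step=1e-3); print("handle direct",s.x,s.fun)
st=bot.read_state(); Rt=R.from_rotvec(st["tcp_rot"]).as_matrix(); print(Rt.round(3))
E
```

```text
{'top': array([182.38135593, 259.73728814]), 'scene': array([437.57894737, 229.18045113])}
[0.64392454 0.25998376 0.07433749] 4.259224352167613
[[-1.3 -0.3]
 [-0.2 -1.8]
 [-2.1 -2.1]
 [-0.4 -1.6]
 [-0.9 -0.6]
 [ 0.4  0.3]
 [ 0.5 -2.1]
 [-0.9 -1.1]
 [-1.  -1. ]
 [-0.9 -2.4]
 [ 0.3 -1. ]
 [ 0.7 -0.9]]
handle from bin [0.55816205 0.25359662 0.248     ]
handle direct [0.55761456 0.25200378 0.26377326] [-0.48210036  0.23283529 -0.5917734   0.07015106]
[[-0.92   0.391 -0.001]
 [ 0.391  0.92  -0.002]
 [ 0.    -0.002 -1.   ]]
```

Run:
```python
from h import *
B=BOX@R.from_euler("z",.0743).as_matrix().T
for th in (50,70,90):
    rc={}
    for n,c in(("top",(182,260)),("scene",(437,236))):
        a=cv2.imread(f"pics/{n}0.png")[:,:,::-1].astype(int); m=((a[...,0]>th)&(a[...,0]>2.5*a[...,1])&(a[...,0]>2.5*a[...,2])).astype(np.uint8)
        z=np.zeros_like(m); z[c[1]-20:c[1]+20,c[0]-20:c[0]+20]=1; rc[n]=cent(m*z)
    g=lambda q:np.concatenate([hullc(n,q+B)-rc[n] for n in rc])
    s=least_squares(g,[.558,.253,.25],diff_step=1e-3); h=s.x
    st=bot.read_state(); Rt=R.from_rotvec(st["tcp_rot"])
    d=Rt.inv().apply([h[0],h[1],.34]-st["tool_pos"])
    print(th,h,s.fun.round(2),d/.5)
```

```text
50 [0.55839541 0.25457413 0.24815964] [ 0.28 -0.14  0.34 -0.04] [-0.82876921 -0.44371875 -0.21904534]
70 [0.55892026 0.25440628 0.24901635] [ 0.26 -0.13  0.32 -0.04] [-0.82986661 -0.44361718 -0.21904566]
90 [0.55771175 0.25266061 0.26023963] [-0.45  0.22 -0.55  0.06] [-0.82900755 -0.4477757  -0.21903697]
```

>>> servo_tool:
  targets:
    - {"hand": -1,"x": 0,"y": 0,"z": -0.11,"roll": 0}
    - {"hand": -1,"x": -0.1,"y": -0.05,"z": -0.219,"roll": 0.04}
    - {"hand": -1,"x": -0.829,"y": -0.445,"z": -0.219,"roll": 0.348}
    - {"hand": -1,"x": -0.829,"y": -0.445,"z": -0.219,"roll": 0.348}
    - {"hand": -1,"x": -0.829,"y": -0.445,"z": -0.219,"roll": 0.348}
    - {"hand": -1,"x": -0.829,"y": -0.445,"z": -0.219,"roll": 0.348}
    - {"hand": -1,"x": -0.829,"y": -0.445,"z": -0.219,"roll": 0.348}
    - {"hand": -1,"x": -0.829,"y": -0.445,"z": -0.219,"roll": 0.348}
    - {"hand": -1,"x": -0.829,"y": -0.445,"z": -0.219,"roll": 0.348}
    - {"hand": -1,"x": -0.829,"y": -0.445,"z": -0.219,"roll": 0.348}
  grip_force: 40

```text
time: 0.93
tool_pos: [0.4893, 0.3396, 0.3315]
tcp_rot: [-2.142, -2.298, 0.001]
wrist_force: [1.4, 0.2, 0.2]
width: 0.998
grip_force: 0.0
```

```bash
cat > d.py <<'E'
from h import *
import sys
st=bot.read_state(); Rt=R.from_rotvec(st["tcp_rot"]); M=Rt.as_matrix()
print("t",st["time"],"pos",st["tool_pos"],"y az",np.degrees(np.arctan2(M[1,1],M[0,1])),"w",st["width"],"F",st["wrist_force"])
print("shift",Rt.inv().apply(np.array([float(v) for v in sys.argv[1:4]])-st["tool_pos"])/.5)
E
python3 d.py .5585 .2542 .34
```

```text
t 0.9333 pos [0.48931066 0.33964678 0.33147514] y az 4.002445409499725 w 0.99829913048779 F [1.43618225 0.19676538 0.24462579]
shift [-0.180141    0.1261021  -0.01707179]
```

>>> servo_tool:
  targets:
    - {"hand": -1,"x": -0.15,"y": 0.1,"z": 0,"roll": 0}
    - {"hand": -1,"x": -0.15,"y": 0.1,"z": 0,"roll": 0}
    - {"hand": -1,"x": -0.15,"y": 0.1,"z": 0,"roll": 0}
    - {"hand": -1,"x": -0.15,"y": 0.1,"z": 0,"roll": 0}
    - {"hand": -1,"x": -0.15,"y": 0.1,"z": 0,"roll": 0}
    - {"hand": -1,"x": -0.15,"y": 0.1,"z": 0,"roll": 0}

```text
time: 1.43
tool_pos: [0.5433, 0.2716, 0.3314]
tcp_rot: [-2.134, -2.304, 0.001]
wrist_force: [-0.3, -0.3, 0.3]
width: 1.006
grip_force: 0.0
```

```bash
python3 d.py .5585 .2542 .235
python3 - <<'E'
from h import *
o=np.zeros((480,800,3),np.uint8)
a=cv2.resize(read_camera("top")[140:300,110:243,::-1],None,fx=3,fy=3);b=cv2.resize(read_camera("scene")[170:330,350:483,::-1],None,fx=3,fy=3)
o[:,:399]=a;o[:,401:800]=b;cv2.imwrite("pics/c2.png",o)
E
```

```text
t 1.4333 pos [0.54333828 0.27155444 0.33138335] y az 4.386369634003197 w 1.0062237140764243 F [-0.28714849 -0.28556499  0.25444933]
shift [-0.03701922  0.02779957  0.19271735]
```

View pics/c2.png

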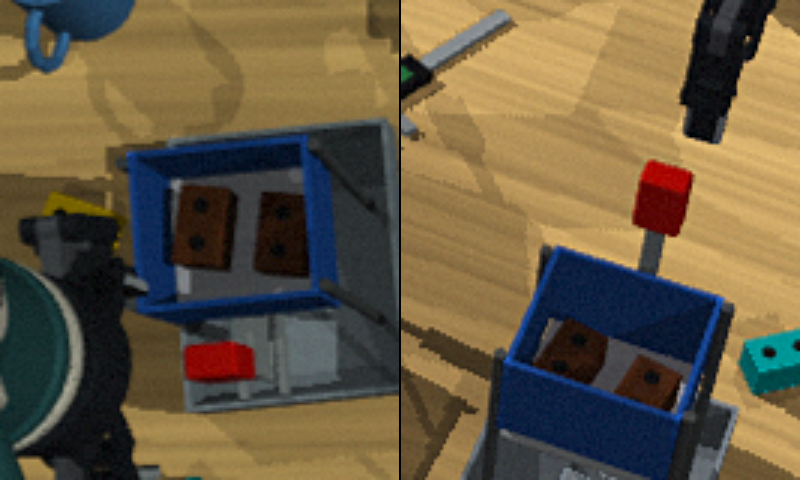

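The picture shows the open fingers above and slightly left of the red handle, at top pixels about (155,237) and (160,297). The handle is at about (183,260), so a small shift remains.

>>> servo_tool:
  targets:
    - {"hand": -1,"x": -0.037,"y": 0.028,"z": 0,"roll": 0}
    - {"hand": -1,"x": -0.037,"y": 0.028,"z": 0,"roll": 0}
    - {"hand": -1,"x": -0.037,"y": 0.028,"z": 0,"roll": 0}
    - {"hand": -1,"x": -0.037,"y": 0.028,"z": 0,"roll": 0}

```text
time: 1.87
tool_pos: [0.5588, 0.2543, 0.3318]
tcp_rot: [-2.134, -2.305, 0.0]
wrist_force: [-0.3, -0.5, 0.2]
width: 0.999
grip_force: 0.0
```

```bash
python3 d.py .5585 .2542 .235
python3 - <<'E'
from h import *
o=np.zeros((480,800,3),np.uint8)
A=read_camera("top").copy();B=read_camera("scene").copy()
p=bot.read_state()["tool_pos"];Rz=R.from_euler("z",.0743).as_matrix()
for n,I in(("top",A),("scene",B)):
    for q,c in((p,(0,255,0)),(p+Rz@[.0425,0,.013],(255,255,0)),(p-Rz@[.0425,0,-.013],(255,0,255)),([.5585,.2542,.2705],(255,255,255))):
        u=proj(n,q)[0].round().astype(int);I[u[1],u[0]]=c;print(n,u)
a=cv2.resize(A[140:300,110:243,::-1],None,fx=3,fy=3,interpolation=0);b=cv2.resize(B[150:310,350:483,::-1],None,fx=3,fy=3,interpolation=0)
o[:,:399]=a;o[:,401:800]=b;cv2.imwrite("pics/c3.png",o)
E
```

```text
t 1.8667 pos [0.5588302  0.25429214 0.331781  ] y az 4.402117326603163 w 0.9985743090839149 F [-0.32731965 -0.48707606  0.20034229]
shift [-0.00022928 -0.00058092  0.1935622 ]
top [169 256]
top [165 228]
top [168 284]
top [180 259]
scene [443 205]
scene [437 216]
scene [451 184]
scene [438 228]
```

View pics/c3.png

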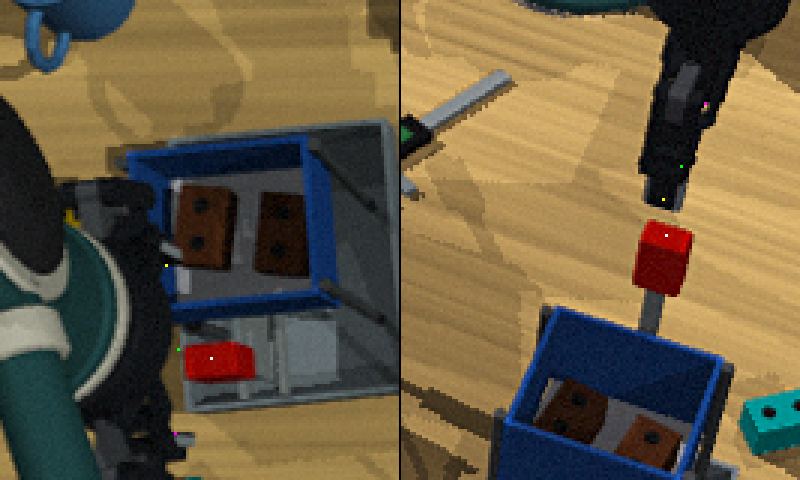

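The projected finger and handle markers land on the fingers at top (165,228) and (168,284) and on the handle top at (180,259), so the alignment holds. I descend and close.

>>> servo_tool:
  targets:
    - {"hand": -1,"x": 0,"y": 0,"z": 0.06,"roll": 0}
    - {"hand": -1,"x": 0,"y": 0,"z": 0.12,"roll": 0}
    - {"hand": -1,"x": 0,"y": 0,"z": 0.16,"roll": 0}
    - {"hand": -1,"x": 0,"y": 0,"z": 0.19,"roll": 0}
    - {"hand": -1,"x": 0,"y": 0,"z": 0.19,"roll": 0}
    - {"hand": -1,"x": 0,"y": 0,"z": 0.19,"roll": 0}

```text
time: 2.47
tool_pos: [0.5586, 0.2534, 0.2359]
tcp_rot: [-2.134, -2.304, 0.003]
wrist_force: [-0.1, -0.9, 0.7]
width: 1.002
grip_force: 0.0
```

>>> servo_tool:
  targets:
    - {"hand": 1,"x": 0,"y": 0,"z": 0,"roll": 0}
    - {"hand": 1,"x": 0,"y": 0,"z": 0,"roll": 0}
    - {"hand": 1,"x": 0,"y": 0,"z": 0,"roll": 0}
    - {"hand": 1,"x": 0,"y": 0,"z": 0,"roll": 0}
    - {"hand": 1,"x": 0,"y": 0,"z": 0,"roll": 0}
    - {"hand": 1,"x": 0,"y": 0,"z": 0,"roll": 0}
    - {"hand": 1,"x": 0,"y": 0,"z": 0,"roll": 0}
    - {"hand": 1,"x": 0,"y": 0,"z": 0,"roll": 0}
    - {"hand": 1,"x": 0,"y": 0,"z": 0,"roll": 0}
    - {"hand": 1,"x": 0,"y": 0,"z": 0,"roll": 0}
  grip_force: 40

```text
time: 3.3
tool_pos: [0.559, 0.2533, 0.2378]
tcp_rot: [-2.135, -2.303, 0.0]
wrist_force: [-5.3, -0.2, 4.4]
width: 0.226
grip_force: 41.3
```

The opening is 19 mm, so the handle is held. I pull about 41 mm along -y of the tool.

>>> servo_tool:
  targets:
    - {"hand": 1,"x": 0,"y": -0.01,"z": 0,"roll": 0}
    - {"hand": 1,"x": 0,"y": -0.02,"z": 0,"roll": 0}
    - {"hand": 1,"x": 0,"y": -0.03,"z": 0,"roll": 0}
    - {"hand": 1,"x": 0,"y": -0.04,"z": 0,"roll": 0}
    - {"hand": 1,"x": 0,"y": -0.05,"z": 0,"roll": 0}
    - {"hand": 1,"x": 0,"y": -0.06,"z": 0,"roll": 0}
    - {"hand": 1,"x": 0,"y": -0.07,"z": 0,"roll": 0}
    - {"hand": 1,"x": 0,"y": -0.082,"z": 0,"roll": 0}
    - {"hand": 1,"x": 0,"y": -0.082,"z": 0,"roll": 0}
    - {"hand": 1,"x": 0,"y": -0.082,"z": 0,"roll": 0}

```text
time: 4.13
tool_pos: [0.5178, 0.2502, 0.2378]
tcp_rot: [-2.135, -2.304, -0.0]
wrist_force: [-1.5, 0.1, 6.7]
width: 0.227
grip_force: 41.6
```

Run:
```python
from h import *
o=np.zeros((480,800,3),np.uint8)
A=read_camera("top");B=read_camera("scene")
a=cv2.resize(A[150:310,130:263,::-1],None,fx=3,fy=3);b=cv2.resize(B[230:390,350:483,::-1],None,fx=3,fy=3)
o[:,:399]=a;o[:,401:800]=b;cv2.imwrite("pics/c4.png",o)
```

```text
(no output)
```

View pics/c4.png

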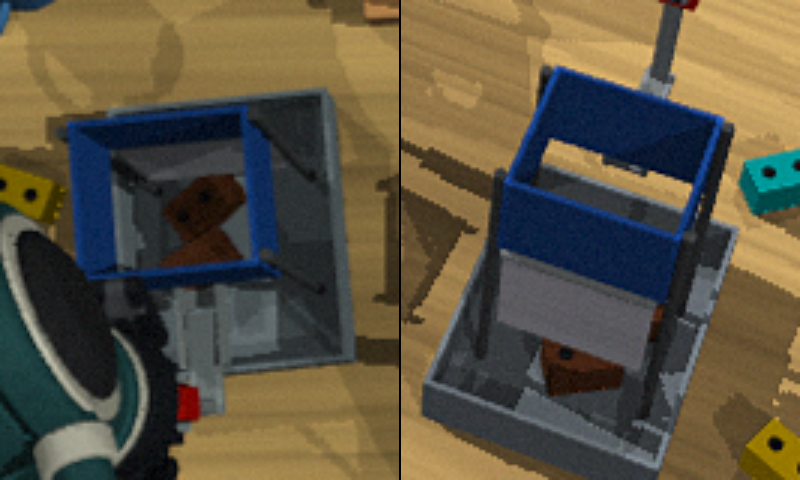

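The floor hangs open and both blocks are in the tray, at top pixels about (198,217) and (197,232). I release and lift off.

>>> servo_tool:
  targets:
    - {"hand": -1,"x": 0,"y": 0,"z": 0,"roll": 0}
    - {"hand": -1,"x": 0,"y": 0,"z": 0,"roll": 0}
    - {"hand": -1,"x": 0,"y": 0,"z": 0,"roll": 0}
    - {"hand": -1,"x": 0,"y": 0,"z": 0,"roll": 0}
    - {"hand": -1,"x": 0,"y": 0,"z": 0,"roll": 0}
    - {"hand": -1,"x": 0,"y": 0,"z": 0,"roll": 0}
    - {"hand": -1,"x": 0,"y": 0,"z": 0,"roll": 0}

```text
time: 4.82
tool_pos: [0.5186, 0.25, 0.2365]
tcp_rot: [-2.136, -2.304, 0.001]
wrist_force: [0.1, -0.4, 0.5]
width: 0.999
grip_force: 0.0
```

>>> servo_tool:
  targets:
    - {"hand": -1,"x": 0,"y": 0,"z": -0.06,"roll": 0}
    - {"hand": -1,"x": 0,"y": 0,"z": -0.12,"roll": 0}
    - {"hand": -1,"x": 0,"y": 0,"z": -0.2,"roll": 0}
    - {"hand": -1,"x": 0.2,"y": -0.1,"z": -0.22,"roll": 0}
    - {"hand": -1,"x": 0.4,"y": -0.1,"z": -0.22,"roll": 0}
    - {"hand": -1,"x": 0.4,"y": -0.1,"z": -0.22,"roll": 0}
    - {"hand": -1,"x": 0.4,"y": -0.1,"z": -0.22,"roll": 0}
    - {"hand": -1,"x": 0.4,"y": -0.1,"z": -0.22,"roll": 0}
    - {"hand": -1,"x": 0.4,"y": -0.1,"z": -0.22,"roll": 0}
    - {"hand": -1,"x": 0.4,"y": -0.1,"z": -0.22,"roll": 0}

```text
time: 5.65
tool_pos: [0.4526, 0.4478, 0.3462]
tcp_rot: [-2.131, -2.308, 0.001]
wrist_force: [0.2, -0.8, -0.3]
width: 1.003
grip_force: 0.0
```

>>> servo_tool:
  targets:
    - {"hand": -1,"x": 0,"y": 0,"z": 0,"roll": 0}
    - {"hand": -1,"x": 0,"y": 0,"z": 0,"roll": 0}
    - {"hand": -1,"x": 0,"y": 0,"z": 0,"roll": 0}
    - {"hand": -1,"x": 0,"y": 0,"z": 0,"roll": 0}

```text
time: 5.98
tool_pos: [0.4543, 0.4445, 0.347]
tcp_rot: [2.138, 2.302, 0.0]
wrist_force: [0.8, -0.7, 0.7]
width: 0.999
grip_force: 0.0
```

Run:
```python
from h import *
cv2.imwrite("pics/top5.png",read_camera("top")[:,:,::-1]); cv2.imwrite("pics/scene5.png",read_camera("scene")[:,:,::-1])
o=np.zeros((600,800,3),np.uint8)
o[:,:399]=cv2.resize(cv2.imread("pics/top5.png")[170:300,130:500],(399,140)).repeat(1,0)[0:1]*0
o[:180,:]=cv2.resize(cv2.imread("pics/top5.png")[170:300,110:510],(800,260))[40:220]
o[180:]=cv2.resize(cv2.imread("pics/scene5.png")[130:400,170:500],(800,654))[100:520]
cv2.imwrite("pics/c5.png",o); s=bot.read_state(); print(s["tool_pos"],s["wrist_force"])
```

```text
[0.45422813 0.44479034 0.34703325] [-0.16139409 -0.00690284 -0.31755251]
```

View pics/c5.png

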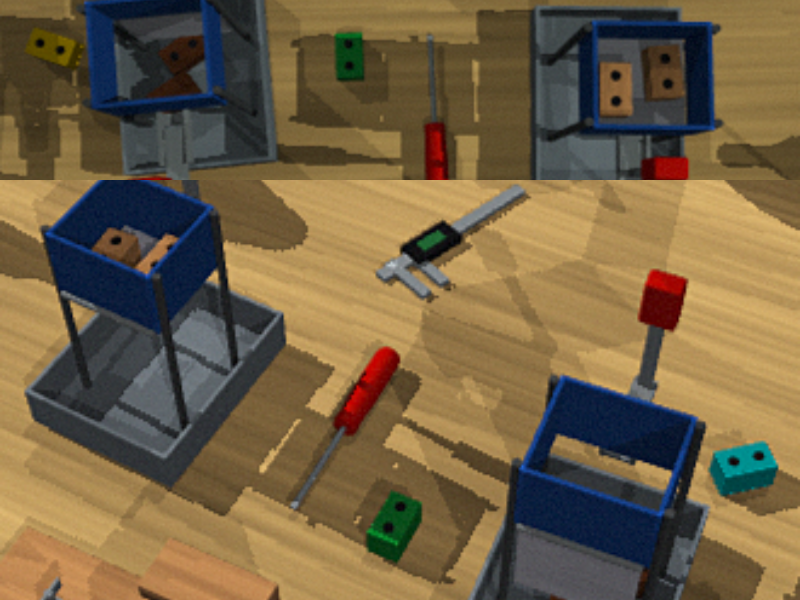

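The pine bin is shut with its blocks inside. Both walnut blocks lie still in their tray and the gripper is clear.

```bash
python3 -c "
from workcell import ticket; print(ticket.finish_job())"
```

```text
the job is handed in; nothing more can be done
None
```

I drew the walnut bin's bolt out about 41 mm, so its floor swung open and both walnut blocks dropped into the tray beneath; the pine bin stayed shut, and the job is handed in (no verdict was returned).

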